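# Find the tired press spring and flag it

## Task

One of the three sprung pads on the steel plate has a tired spring. Press each pad down, at least half of its travel, to feel which one is the softest, and only then push the white tag beside the softest pad all the way down, leaving the other two tags up. Pick nothing up, pull no tag upwards, leave the things standing around where they are, and finish clear of everything.

Things in the scene. Friction and masses are not known exactly. Their poses are not given: they have to be found in the camera images.
- plate: steel plate 220 x 420 x 12 mm, fixed on the bench; origin at the centre of its underside (z = 0), x across it (away from the robot at yaw 0), y along its length. Three outwardly identical mounts are bolted on it at plate y = +120, 0 and -120 mm; which mount is where changes from run to run. Each has, in a row along plate x from low to high: white tag, round pad, small brass drag ring
- pad_place1 (a point): centre of the top of the unpressed pad at plate x = +20 mm, y = +120 mm; fixed point, 87 mm above the bench. Pad: round grey metal cap with a black rubber face, 52 mm across, level; goes straight down by up to 14 mm on its spring and comes back. All start to move at about 1 N; then each spring is about twice as stiff as the next softer; the stiffest needs about 21 N for 14 mm
- tag_place1 (a point): centre of the top of the tag of the pad at place 1, when up: plate x = -55 mm, y = +120 mm, 75 mm from the pad's axis; fixed point, 68 mm above the bench. Tag: white T-shaped tab, top 20 (x) by 30 (y) mm; slides straight down by 16 mm (top then 52 mm above the bench) under about 3 N and stays where it is left
- pad_place2 (a point): centre of the top of the unpressed pad at plate x = +20 mm, y = 0; fixed point, 87 mm above the bench. Pad: round grey metal cap with a black rubber face, 52 mm across, level; goes straight down by up to 14 mm on its spring and comes back. All start to move at about 1 N; then each spring is about twice as stiff as the next softer; the stiffest needs about 21 N for 14 mm
- tag_place2 (a point): centre of the top of the tag of the pad at place 2, when up: plate x = -55 mm, y = 0, 75 mm from the pad's axis; fixed point, 68 mm above the bench. Tag: white T-shaped tab, top 20 (x) by 30 (y) mm; slides straight down by 16 mm (top then 52 mm above the bench) under about 3 N and stays where it is left
- pad_place3 (a point): centre of the top of the unpressed pad at plate x = +20 mm, y = -120 mm; fixed point, 87 mm above the bench. Pad: round grey metal cap with a black rubber face, 52 mm across, level; goes straight down by up to 14 mm on its spring and comes back. All start to move at about 1 N; then each spring is about twice as stiff as the next softer; the stiffest needs about 21 N for 14 mm
- tag_place3 (a point): centre of the top of the tag of the pad at place 3, when up: plate x = -55 mm, y = -120 mm, 75 mm from the pad's axis; fixed point, 68 mm above the bench. Tag: white T-shaped tab, top 20 (x) by 30 (y) mm; slides straight down by 16 mm (top then 52 mm above the bench) under about 3 N and stays where it is left
- ring1 (a joint): how far the drag ring at place 1 has been pushed down, m: 0 to 0.002 at the start, 0.013 after a full press of the pad there. Brass collar 16 mm across on a thin upright rod 45 mm from the pad's axis towards plate +x (rod top 77 mm above the bench); a steel lip on the pad pushes it, lagging about 1 mm, and it stays there, showing the deepest press so far
- ring2 (a joint): how far the drag ring at place 2 has been pushed down, m: 0 to 0.002 at the start, 0.013 after a full press of the pad there. Brass collar 16 mm across on a thin upright rod 45 mm from the pad's axis towards plate +x (rod top 77 mm above the bench); a steel lip on the pad pushes it, lagging about 1 mm, and it stays there, showing the deepest press so far
- ring3 (a joint): how far the drag ring at place 3 has been pushed down, m: 0 to 0.002 at the start, 0.013 after a full press of the pad there. Brass collar 16 mm across on a thin upright rod 45 mm from the pad's axis towards plate +x (rod top 77 mm above the bench); a steel lip on the pad pushes it, lagging about 1 mm, and it stays there, showing the deepest press so far
- tag_a (a joint): how far the tag of mount a is pushed down (the letter says nothing about its place on the plate), m: 0 to 0.002 at the start (up), 0.016 fully down, negative (to -0.006) if it is pulled up
- tag_b (a joint): how far the tag of mount b is pushed down (the letter says nothing about its place on the plate), m: 0 to 0.002 at the start (up), 0.016 fully down, negative (to -0.006) if it is pulled up
- tag_c (a joint): how far the tag of mount c is pushed down (the letter says nothing about its place on the plate), m: 0 to 0.002 at the start (up), 0.016 fully down, negative (to -0.006) if it is pulled up
- ink_tin: closed round metal tin, 80 mm across, 70 mm high; stands on the bench beyond the plate; to be left alone; origin at the middle of its underside
- oil_bottle: amber bottle, 48 mm across, 120 mm high; stands on the bench beyond the plate; to be left alone; origin at the middle of its underside
- spare_collar: brass ring, 30 mm across, 18 mm high; lies on the plate between two mounts; to be left alone; origin at the middle of its underside
- type_block: small wooden printing block, 18 x 22 x 23 mm; stands on the plate between two mounts; to be left alone; origin at the middle of its underside
- screwdriver: screwdriver lying on the bench on the robot's side of the plate; to be left alone; origin at the underside near its middle
- palette_knife: flat palette knife, 200 mm long, lying on the bench beyond the plate's -y end; to be left alone; origin at the underside near its middle
- brayer: hand ink roller with wooden handle, lying on the bench beyond the plate's +y end; to be left alone; origin at the underside near its middle

How it is judged:
By the outcome, as a careful person would: the job done as asked, in the order asked, and still so for the second after the job is handed in, with the robot touching nothing.
It also fails if it takes over 48 s, if anything falls off the work surface, if the arm or the gripper's body presses on something with over 40 N, if the wrist force passes 120 N, or if a joint passes its speed limit or range.

## Robot

A 6-joint arm with a two-finger parallel gripper is mounted at the origin on the work surface. World frame = base frame: x ahead of the robot, y to its left, z up, the work surface at z = 0. Lengths are in m, angles in rad, forces in N, time in s.
With the tool pointing down it reaches from about 0.225 to 0.875 m from the base axis. Payload 3.4 kg.
Tool frame: the origin (TCP) lies midway between the tips of the shut fingers; the grasp point (between the pads) lies 19 mm behind it (manip.grasp_offset is the distance from the TCP to the grasp point, in m); x points along the fingers, y is the direction in which the jaws open and shut, and the axes are right-handed (so a half turn about x gives the same grasp; the last joint's range is limited). The gripper opens to 85 mm and grips with 20 to 120 N. Pads are 22 mm wide; open, the fingers measure 114 mm over their backs; the gripper's body (76 mm by 85 mm) begins 54 mm behind the grasp point. The pads swing forward as they close: fully open they stand 13 mm farther back than shut.
Start: joints at [-1.349, 0.276, 1.505, -0, 1.361, -0.121], TCP at [0.193, -0.542, 0.231] pointing down, gripper open.
Joint ranges: [-2.89, 2.89], [-0.75, 2.08], [0.22, 2.7], [-1.18, 4.32], [0.11, 2.71], [-2.7, 2.7]. Speed limits (rad/s): [2.57, 2.57, 3.14, 3.14, 3.14, 3.14].

## Interface

Orientations are given as a unit quaternion [w, x, y, z].
In Python, from rig import manip gives the robot as it stands.
- The arm moves only by the shell command python3 -m creep 'ROWS' [OPENING] [FORCE]. ROWS is a JSON object of lists of equal length, an entry for each row: "delta_pos": the shift along the tool's x, y, z in cm, a list of three; "dr": the turn, a rotation vector about the tool's x, y, z in rad, a list of three. In form: {"delta_pos": [[dx, dy, dz], ...], "dr": [[rx, ry, rz], ...]}. A call has 1 to 10 rows; each row is the pose to reach, as a shift and turn from the pose commanded when the call began, along the tool's axes at that moment; what a row does not reach only later rows make up. A row lasts 1/10 s, in which the tool goes at most 50 mm and 8.59 degrees, less where a joint would pass 70% of its speed; a pose out of reach is approached as far as the arm can. A call with a gripper value outside its range is refused whole. OPENING is the opening, from -1 (shut) to 1 (fully open), set as the call begins (- or left out, the last holds). The fingers move at their own pace and stop on an object; FORCE is the grip in N (left out, the last holds). Time passes only in rows, so rows that repeat a pose let the fingers close. It gives the time, the measured TCP pose, the force and the opening at its end, in the units of the state.
- manip.get_state(): the state, without advancing time (a new reading comes with each control period).
- manip.get_image(name): name is "side" or "top"; returns a dict with "pixels" (480x640x3 uint8, blue, green, red), "depth" (480x640 float32, m along the optical axis (not along the pixel's ray), 0 where there is no reading), "intrinsics" (3x3 intrinsics, pixels), "k1" (the pictures are not rectified: a ray, as slopes to the right and down, at radius r is drawn at 1 + k1 r^2 times it, then the intrinsics apply), "rvec" (rotation vector, rad) and "tvec" (3), from world to camera coordinates, as OpenCV has them. Camera axes: x right, y down, z forward; pixel columns grow to the right and rows downward; lengths in m; the calibration is good to about 2 mm. A picture is of the moment at which its call begins.
- manip.sign_off(): hands the job in, once; it reports no verdict.
The state is a dict: "clock": time; "qpos": joint angles; "qd": joint speeds; "effort": joint torques, N m; "position": TCP position; "ee_rot": TCP orientation; "contact_force": force on the tool from outside, world axes, zero at the start; "moment": the same for the moment, N m; "width": finger opening in m.
Only numpy, scipy, OpenCV 4.12 (cv2) and the standard library are available. Lean on these libraries where they do the work, as an engineer would, in place of code of your own. Each camera call takes 0.05 s, during which the arm holds its last target. There are 200 camera calls.

## Working session

There is one attempt and no reset: what is moved stays moved. The work goes in short steps, Python scripts to look and compute and a shell command to move; the robot and the scene stay as the last step left them, time stands still between calls to the robot, and variables do not carry over. Pictures are saved under pics/ and viewed, about 8 in all and at most 12, crops included, and the job is handed in when it is done.

```bash
ls; mkdir -p pics
cat > h.py <<'E'
import numpy as np, cv2
from rig import manip
def cam(n):
    d=manip.get_image(n); np.savez('pics/%s.npz'%n,**{k:np.array(v) for k,v in d.items()}); return d
def load(n): return dict(np.load('pics/%s.npz'%n))
def ray(d,uv):
    K=d['intrinsics'];p=np.array(uv,float).reshape(-1,2)
    s=cv2.undistortPoints(p.reshape(-1,1,2),K,np.array([float(d['k1']),0,0,0])).reshape(-1,2)
    R=cv2.Rodrigues(np.array(d['rvec'],float))[0]; t=np.array(d['tvec'],float).ravel()
    return -R.T@t, np.c_[s,np.ones(len(s))]@R
def onz(d,uv,z):
    c,r=ray(d,uv); return c+r*((z-c[2])/r[:,2])[:,None]
E
python3 - <<'E'
from h import *
for n in('top','side'):
    d=cam(n); cv2.imwrite(f'pics/{n}0.png',d['pixels']); print(n,ray(d,[320,240]))
s=manip.get_state(); print(s)
E
```

```text
pics
top (array([0.4292159 , 0.04108749, 1.08809567]), array([[ 0.17182638, -0.0228993 , -0.98497657]]))
side (array([ 0.36445538, -0.53630625,  0.69311881]), array([[ 0.24458516,  0.6607979 , -0.70961088]]))
{'clock': 0.1, 'qpos': array([-1.34902836e+00,  2.76527271e-01,  1.50604457e+00, -5.53703422e-06,
        1.36073782e+00, -1.20992367e-01]), 'qd': array([-0.00120326, -0.00161   , -0.00443195, -0.0038206 ,  0.00078736,
       -0.00030527]), 'effort': array([ 9.94779766e-04, -4.17701590e+01, -2.46406084e+01, -2.67261321e-04,
        5.87479080e-03,  1.14173835e-05]), 'position': array([ 0.19313621, -0.54105837,  0.23051364]), 'ee_rot': array([-0.1199859 , -0.69671509, -0.12119828,  0.69678006]), 'contact_force': array([ 0.14177398, -0.80435518,  0.14163502]), 'moment': array([-0.00551965, -0.04195613,  0.05371492]), 'width': 0.08550158290918886}
```

View pics/top0.png

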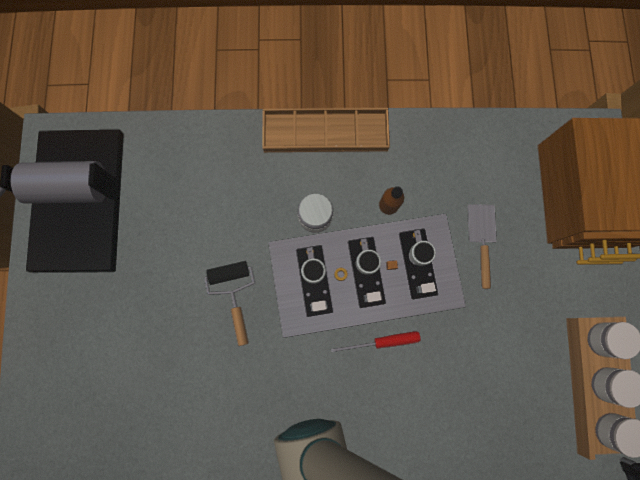

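View pics/side0.png

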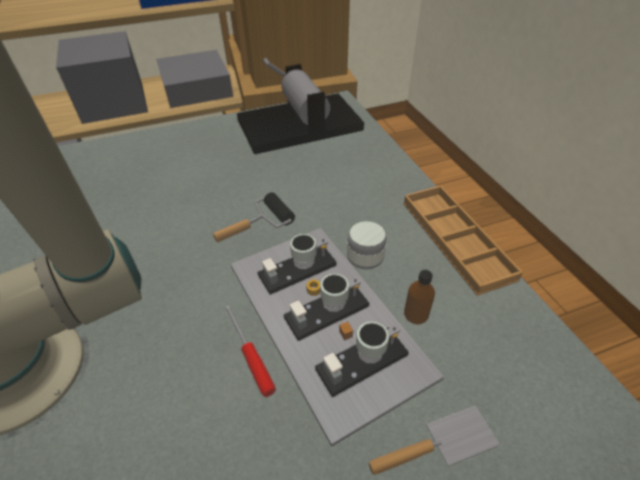

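The top view shows the plate with its three mounts: pads near (313,271), (368,262), (422,253) and tags near (319,306), (374,297), (428,288), with place 1 on the left (+y). The side view shows the same mounts, with all three tags up. Next I measure them.

```bash
cat > m.py <<'E'
from h import *
def blobs(m,lo,hi):
    n,_,st,c=cv2.connectedComponentsWithStats(m.astype(np.uint8)); return [(c[i].round(1),st[i,4],st[i,:4]) for i in range(1,n) if lo<st[i,4]<hi]
for n,guess in(('top',[(319,306),(374,297),(428,288)]),('side',[(269,266),(298,312),(333,364)])):
    d=load(n);g=d['pixels'].min(2).astype(int);h=cv2.cvtColor(d['pixels'],cv2.COLOR_BGR2HSV)
    for u,v in guess:
        w=g[v-14:v+15,u-14:u+15]; m=w>0.88*np.percentile(w,97)
        for c,a,b in blobs(m,20,400):
            p=c+[u-14,v-14]; print(n,'tag',p,a,b[2:],onz(d,p,.068)[0].round(4))
d=load('top');g=d['pixels'].max(2)
for u,v in((313,271),(368,262),(422,253)):
    w=g[v-20:v+21,u-20:u+21]; m=w<70
    for c,a,b in blobs(m,60,900):
        p=c+[u-20,v-20]; print('pad',p,a,b[2:],onz(d,p,.087)[0].round(4))
# plate corners
hs=cv2.cvtColor(d['pixels'],cv2.COLOR_BGR2HSV); roi=d['pixels'][205:345,260:475].astype(int)
print(d['pixels'][300,290],d['pixels'][330,250],d['pixels'][290,450])
X=onz(d,[[269,242],[447,214],[466,305],[282,337]],.012);print(X.round(4), np.linalg.norm(np.diff(X,axis=0),axis=1),X.mean(0))
for u,v in((290,300),(313,271),(319,306),(374,297)):
    z=float(d['depth'][v,u]); c,r=ray(d,[u,v]); R=cv2.Rodrigues(d['rvec'])[0]; k=z/(R@r[0])[2]; print((c+r[0]*k).round(4))
E
python3 m.py
python3 - <<'E'
import sys; sys.path.insert(0,'.')
import os; os.chdir('.')
from h import *
a=cv2.resize(load('top')['pixels'][230:320,295:445],(800,480),interpolation=cv2.INTER_CUBIC)
cv2.imwrite('pics/crop.png',a)
E
```

```text
top tag [318.3 305.5] 109 [14 10] [0.465  0.0232 0.068 ]
top tag [373.3 296.3] 110 [14 10] [ 0.483  -0.0952  0.068 ]
top tag [427.9 287.3] 112 [15 10] [ 0.5005 -0.2142  0.068 ]
side tag [268.8 263.8] 91 [12 11] [0.465  0.0218 0.068 ]
side tag [297.3 307.4] 118 [14 14] [ 0.483  -0.0954  0.068 ]
side tag [332.2 361.5] 161 [17 18] [ 0.5008 -0.2146  0.068 ]
pad [311.1 276.9] 446 [33 41] [0.5248 0.0379 0.087 ]
pad [319.  255.6] 90 [11 14] [0.5701 0.0205 0.087 ]
pad [313. 270.] 295 [19 19] [0.5394 0.0337 0.087 ]
pad [361.4 266. ] 510 [34 41] [ 0.5466 -0.0694  0.087 ]
pad [368.7 261. ] 300 [20 19] [ 0.5571 -0.0854  0.087 ]
pad [412.8 256.6] 551 [32 41] [ 0.5653 -0.1803  0.087 ]
pad [423.6 251.9] 301 [20 19] [ 0.5752 -0.2042  0.087 ]
[121 117 119] [100 102 100] [115 111 115]
[[ 0.6137  0.1336  0.012 ]
 [ 0.6751 -0.2825  0.012 ]
 [ 0.4629 -0.3136  0.012 ]
 [ 0.3981  0.1044  0.012 ]] [0.42062509 0.21448409 0.42296503] [ 0.53745962 -0.08950469  0.012     ]
[0.48   0.0858 0.0168]
[0.5372 0.0337 0.0876]
[0.4641 0.0217 0.065 ]
[ 0.4814 -0.0964  0.0699]
```

View pics/crop.png

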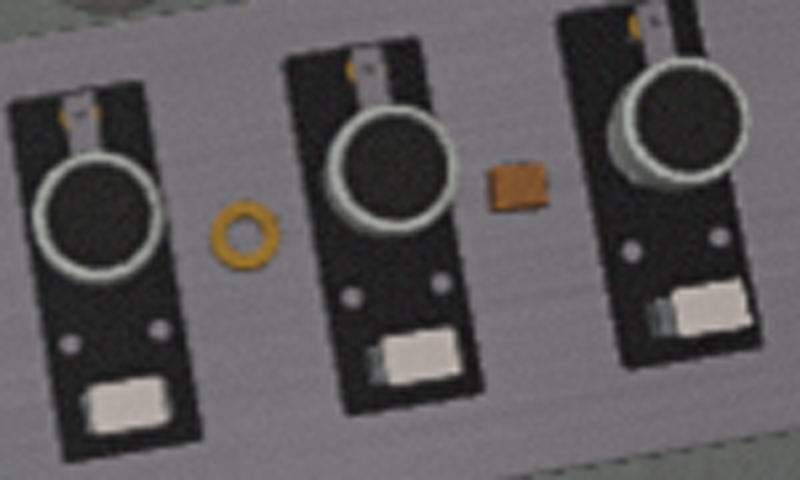

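The crop shows all three pads and tags, with the collar between mounts 1 and 2 and the block between 2 and 3. The spacings measure 120.4 mm and about 75 mm and the heights agree with the description, so these points are trustworthy. Next I work out the travel in tool axes.

```bash
cat > g.py <<'E'
from h import *
from scipy.spatial.transform import Rotation as Rn
s=manip.get_state(); q=s['ee_rot']; R=Rn.from_quat(np.r_[q[1:],q[0]]).as_matrix(); p=s['position']
print('t',s['clock'],'p',p.round(4),'F',s['contact_force'].round(2),'w',round(s['width'],4)); print(R.round(3).tolist())
T={'pad3':(.5752,-.2042,.107),'pad2':(.5571,-.0854,.107),'pad1':(.5394,.0337,.107),'tag3':(.5008,-.2144,.088),'tag2':(.483,-.0953,.088),'tag1':(.465,.0225,.088)}
for k,v in T.items(): print(k,((np.array(v)-p)@R*100).round(2))
E
python3 g.py
```

```text
t 0.1 p [ 0.1931 -0.5411  0.2305] F [ 0.14 -0.8   0.14] w 0.0855
[[-0.0, 0.336, -0.942], [0.002, -0.942, -0.336], [-1.0, -0.002, -0.0]]
pad3 [ 12.39 -18.86 -47.3 ]
pad2 [ 12.41 -30.66 -49.59]
pad1 [ 12.43 -42.47 -51.93]
tag3 [ 14.29 -20.4  -39.95]
tag2 [ 14.31 -32.22 -42.28]
tag1 [ 14.34 -43.92 -44.54]
```

```bash
python3 -m creep '{"delta_pos":[[0,-2,-4.5],[0,-4,-9],[0,-6,-13.5],[0,-8,-18],[0,-10,-22.5],[1,-12,-27],[2,-14,-31.5],[3,-16,-36],[4,-17.5,-40.5],[5,-18.5,-44]],"dr":[[0.02,0,0],[0.04,0,0],[0.06,0,0],[0.08,0,0],[0.1,0,0],[0.12,0,0],[0.14,0,0],[0.16,0,0],[0.18,0,0],[0.19,0,0]]}' -1 40; python3 g.py
```

```text
clock: 1.1
position: [0.5471, -0.2169, 0.1805]
ee_rot: [-0.054, -0.705, -0.055, 0.705]
contact_force: [1.4, -0.3, -0.5]
width: 0.0
t 1.1 p [ 0.5471 -0.2169  0.1805] F [ 1.4  -0.3  -0.53] w 0.0
[[-0.0, 0.153, -0.988], [0.001, -0.988, -0.153], [-1.0, -0.001, -0.0]]
pad3 [ 7.35 -0.82 -2.97]
pad2 [  7.36 -12.84  -3.01]
pad1 [  7.37 -24.88  -3.08]
tag3 [ 9.25 -0.95  4.53]
tag2 [  9.26 -12.99   4.47]
tag1 [  9.27 -24.91   4.44]
```

```bash
python3 -m creep '{"delta_pos":[[2,-0.8,-3],[5,-0.8,-3],[7.3,-0.8,-3],[7.3,-0.8,-3],[7.3,-0.8,-3],[7.3,-0.8,-3]],"dr":[[0,0,0],[0,0,0],[0,0,0],[0,0,0],[0,0,0],[0,0,0]]}'
python3 - <<'E'
from h import *
for n in('top','side'): d=cam(n)
s=d['pixels']; a=cv2.resize(load('top')['pixels'][200:330,290:460],(520,400)); b=cv2.resize(s[220:440,220:440],(400,400)); cv2.imwrite('pics/hov.png',np.hstack([a,b])[:,:800])
E
python3 g.py
```

```text
clock: 1.7
position: [0.5747, -0.2077, 0.1098]
ee_rot: [0.054, 0.706, 0.053, -0.704]
contact_force: [-0.3, -0.7, -0.4]
width: -0.0002
t 1.8 p [ 0.5747 -0.2077  0.11  ] F [0.76 0.42 0.5 ] w -0.0
[[0.003, 0.152, -0.988], [-0.001, -0.988, -0.152], [-1.0, 0.002, -0.003]]
pad3 [ 0.3  -0.34 -0.1 ]
pad2 [  0.28 -12.36  -0.11]
pad1 [  0.26 -24.4   -0.17]
tag3 [ 2.18 -0.46  7.41]
tag2 [  2.16 -12.51   7.37]
tag1 [  2.14 -24.42   7.36]
```

View pics/hov.png

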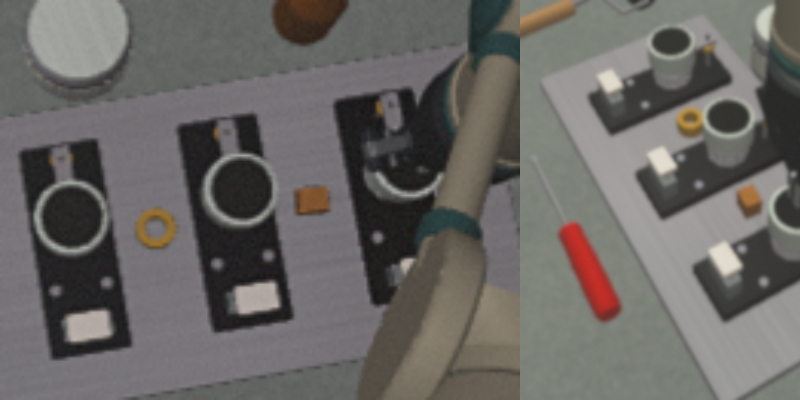

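Both views show the shut fingers over pad 3 and everything else undisturbed. Pressing it now, about 5, 8 and 11 mm deep.

```bash
python3 -m creep '{"delta_pos":[[0.7,-0.3,-0.1],[1.4,-0.3,-0.1],[1.9,-0.3,-0.1],[2.2,-0.3,-0.1],[2.5,-0.3,-0.1],[2.8,-0.3,-0.1],[2.8,-0.3,-0.1],[2.8,-0.3,-0.1],[2.8,-0.3,-0.1]],"dr":[[0,0,0],[0,0,0],[0,0,0],[0,0,0],[0,0,0],[0,0,0],[0,0,0],[0,0,0],[0,0,0]]}'
python3 -m creep '{"delta_pos":[[0.3,0,0],[0.3,0,0],[0.3,0,0],[0.3,0,0],[0.3,0,0]],"dr":[[0,0,0],[0,0,0],[0,0,0],[0,0,0],[0,0,0]]}'
python3 -m creep '{"delta_pos":[[0.3,0,0],[0.3,0,0],[0.3,0,0],[0.3,0,0],[0.3,0,0]],"dr":[[0,0,0],[0,0,0],[0,0,0],[0,0,0],[0,0,0]]}'
python3 g.py
```

```text
clock: 2.7
position: [0.5742, -0.2037, 0.0804]
ee_rot: [-0.054, -0.705, -0.054, 0.705]
contact_force: [-1.4, 1.8, 3.0]
width: -0.0002
clock: 3.2
position: [0.5745, -0.2039, 0.0774]
ee_rot: [0.054, 0.705, 0.054, -0.705]
contact_force: [-2.1, 1.9, 5.0]
width: 0.0001
clock: 3.7
position: [0.5745, -0.2039, 0.0745]
ee_rot: [0.054, 0.705, 0.054, -0.705]
contact_force: [-3.7, 2.6, 6.2]
width: 0.0
t 3.7 p [ 0.5745 -0.2039  0.0745] F [-3.71  2.57  6.22] w 0.0
[[0.0, 0.152, -0.988], [-0.0, -0.988, -0.152], [-1.0, 0.0, -0.0]]
pad3 [-3.25  0.04 -0.06]
pad2 [ -3.25 -11.98  -0.08]
pad1 [ -3.25 -24.02  -0.15]
tag3 [-1.35 -0.08  7.45]
tag2 [ -1.35 -12.13   7.39]
tag1 [ -1.35 -24.04   7.38]
```

```bash
cat > avg.py <<'E'
from h import *
F=[];P=[]
for i in range(10): manip.get_image('top'); s=manip.get_state(); F.append(s['contact_force']); P.append(s['position'])
print(np.mean(F,0).round(2),np.std(F,0).round(2),np.mean(P,0).round(4),s['clock'])
E
python3 avg.py
python3 -m creep '{"delta_pos":[[-0.4,0,0],[-0.4,0,0],[-0.4,0,0]],"dr":[[0,0,0],[0,0,0],[0,0,0]]}'; python3 avg.py
python3 -m creep '{"delta_pos":[[-1.0,0,0],[-2.5,0,0],[-2.5,-3,0],[-2.5,-7,0],[-2.5,-10,0],[-2.5,-12,-0.1],[-2.5,-12,-0.1],[-2.5,-12,-0.1],[-2.5,-12,-0.1]],"dr":[[0,0,0],[0,0,0],[0,0,0],[0,0,0],[0,0,0],[0,0,0],[0,0,0],[0,0,0],[0,0,0]]}'; python3 avg.py; python3 g.py
```

```text
[-2.3   1.31  5.62] [0.62 0.31 0.41] [ 0.5745 -0.2039  0.0745] 4.2
clock: 4.5
position: [0.5748, -0.2041, 0.0785]
ee_rot: [0.054, 0.705, 0.054, -0.705]
contact_force: [-1.8, 0.9, 3.4]
width: -0.0002
[-0.96  0.74  4.12] [0.65 0.32 0.38] [ 0.5748 -0.204   0.0784] 5.0
clock: 5.9
position: [0.5577, -0.0862, 0.1034]
ee_rot: [0.054, 0.705, 0.053, -0.705]
contact_force: [0.0, -0.2, -0.7]
width: 0.0003
[ 0.13  0.29 -0.28] [0.41 0.46 0.5 ] [ 0.5573 -0.0858  0.1032] 6.4
t 6.4 p [ 0.5572 -0.0853  0.1032] F [-0.29 -0.46 -0.63] w -0.0001
[[-0.0, 0.152, -0.988], [-0.0, -0.988, -0.152], [-1.0, 0.0, 0.0]]
pad3 [-0.38 12.03  0.02]
pad2 [-0.38  0.01  0.01]
pad1 [ -0.38 -12.03  -0.05]
tag3 [ 1.53 11.91  7.53]
tag2 [ 1.52 -0.14  7.48]
tag1 [  1.52 -12.05   7.47]
```

```bash
python3 -m creep '{"delta_pos":[[0.7,0,0],[1.4,0,0],[1.9,0,0],[2.2,0,0],[2.5,0,0],[2.5,0,0],[2.5,0,0],[2.5,0,0]],"dr":[[0,0,0],[0,0,0],[0,0,0],[0,0,0],[0,0,0],[0,0,0],[0,0,0],[0,0,0]]}'; python3 avg.py
python3 -m creep '{"delta_pos":[[0.4,0,0],[0.4,0,0],[0.4,0,0],[0.4,0,0]],"dr":[[0,0,0],[0,0,0],[0,0,0],[0,0,0]]}'; python3 avg.py
python3 -m creep '{"delta_pos":[[-1.4,0,0],[-2.9,0,0],[-2.9,-3,0],[-2.9,-7,0],[-2.9,-10,0],[-2.9,-12,0],[-2.9,-12,0],[-2.9,-12,0],[-2.9,-12,0]],"dr":[[0,0,0],[0,0,0],[0,0,0],[0,0,0],[0,0,0],[0,0,0],[0,0,0],[0,0,0],[0,0,0]]}'; python3 avg.py; python3 g.py
```

```text
clock: 7.2
position: [0.557, -0.085, 0.0789]
ee_rot: [-0.054, -0.705, -0.054, 0.705]
contact_force: [-1.0, 1.2, 7.9]
width: -0.0001
[-1.99  0.09  7.21] [0.53 0.42 0.42] [ 0.557 -0.085  0.079] 7.7
clock: 8.1
position: [0.557, -0.085, 0.0754]
ee_rot: [0.054, 0.705, 0.054, -0.705]
contact_force: [-2.1, -0.1, 9.3]
width: 0.0
[-2.23  0.61  9.68] [0.53 0.52 0.52] [ 0.557  -0.085   0.0754] 8.6
clock: 9.5
position: [0.5392, 0.0326, 0.1031]
ee_rot: [0.054, 0.705, 0.054, -0.705]
contact_force: [0.1, -0.2, -0.0]
width: 0.0
[ 0.02  0.01 -0.21] [0.46 0.45 0.37] [0.5391 0.0328 0.1032] 10.0
t 10.0 p [0.539  0.0333 0.1033] F [-0.19 -0.37  0.48] w -0.0002
[[0.0, 0.152, -0.988], [-0.0, -0.988, -0.152], [-1.0, 0.0, -0.0]]
pad3 [-0.37 24.02  0.03]
pad2 [-3.700e-01  1.201e+01  1.000e-02]
pad1 [-0.37 -0.03 -0.05]
tag3 [ 1.53 23.9   7.53]
tag2 [ 1.53 11.86  7.48]
tag1 [ 1.53 -0.06  7.47]
```

```bash
python3 -m creep '{"delta_pos":[[0.7,0,0],[1.4,0,0],[1.9,0,0],[2.2,0,0],[2.5,0,0],[2.5,0,0],[2.5,0,0],[2.5,0,0]],"dr":[[0,0,0],[0,0,0],[0,0,0],[0,0,0],[0,0,0],[0,0,0],[0,0,0],[0,0,0]]}'; python3 avg.py
python3 -m creep '{"delta_pos":[[0.4,0,0],[0.4,0,0],[0.4,0,0],[0.4,0,0]],"dr":[[0,0,0],[0,0,0],[0,0,0],[0,0,0]]}'; python3 avg.py
python3 -m creep '{"delta_pos":[[-1.4,0,0],[-2.9,0,0],[-3.5,0,2],[-3.5,4,4],[-3.5,8,7.5],[-3.5,12,7.5],[-3.5,16,7.5],[-3.5,20,7.5],[-3.5,23.9,7.5],[-3.5,23.9,7.5]],"dr":[[0,0,0],[0,0,0],[0,0,0],[0,0,0],[0,0,0],[0,0,0],[0,0,0],[0,0,0],[0,0,0],[0,0,0]]}';  python3 avg.py
python3 - <<'E'
from h import *
for n in('top','side'): d=cam(n)
a=cv2.resize(load('top')['pixels'][200:330,290:460],(520,400)); b=cv2.resize(d['pixels'][230:400,230:400],(400,400),interpolation=cv2.INTER_CUBIC); cv2.imwrite('pics/tag.png',np.hstack([a[:,:400],b]))
E
python3 g.py
```

```text
clock: 10.8
position: [0.5388, 0.0335, 0.0795]
ee_rot: [0.054, 0.705, 0.054, -0.705]
contact_force: [-3.9, 0.6, 11.4]
width: 0.0001
[-3.11  0.   11.33] [0.54 0.45 0.32] [0.5387 0.0335 0.0795] 11.3
clock: 11.7
position: [0.5388, 0.0335, 0.0762]
ee_rot: [0.054, 0.705, 0.054, -0.705]
contact_force: [-4.7, -0.6, 16.6]
width: -0.0
[-4.19  0.03 16.31] [0.34 0.37 0.51] [0.5388 0.0335 0.0762] 12.2
clock: 13.2
position: [0.5026, -0.2192, 0.1089]
ee_rot: [0.054, 0.706, 0.051, -0.704]
contact_force: [0.3, -0.7, 0.1]
width: 0.0002
[-0.21 -0.1   0.23] [0.44 0.63 0.41] [ 0.5008 -0.2135  0.109 ] 13.7
t 13.8 p [ 0.5013 -0.2137  0.1095] F [-0.49 -0.16 -0.97] w 0.0
[[0.0, 0.153, -0.988], [-0.0, -0.988, -0.153], [-1.0, 0.0, -0.0]]
pad3 [ 0.25  0.2  -7.45]
pad2 [  0.25 -11.82  -7.48]
pad1 [  0.24 -23.86  -7.55]
tag3 [2.15 0.06 0.06]
tag2 [ 2.140e+00 -1.198e+01 -1.000e-02]
tag1 [  2.14 -23.89  -0.03]
```

View pics/tag.png

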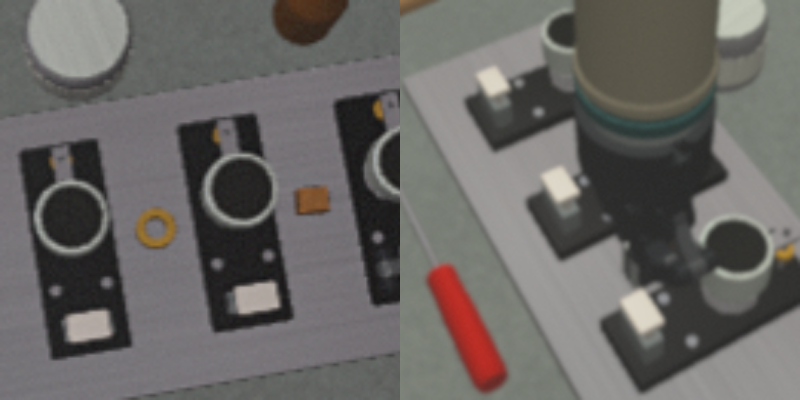

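Stiffness, measured as slope between two depths:

| Pad | Slope (N/mm) | Deepest press (mm) |
|---|---|---|
| 1 | 1.5 | 10.8 |
| 2 | 0.69 | 11.6 |
| 3 | 0.38 | 12.5 |

Pad 3 is clearly the softest. The picture shows the tool above tag 3 with all three tags still up. Pushing tag 3 down.

```bash
python3 -m creep '{"delta_pos":[[1.5,0,0],[3,0,0],[3.8,0,0],[4.2,0,0],[4.6,0,0],[5,0,0],[5.3,0,0],[5.5,0,0],[5.5,0,0],[5.5,0,0]],"dr":[[0,0,0],[0,0,0],[0,0,0],[0,0,0],[0,0,0],[0,0,0],[0,0,0],[0,0,0],[0,0,0],[0,0,0]]}'; python3 avg.py
python3 -m creep '{"delta_pos":[[0.2,0,0],[0.3,0,0],[0.3,0,0],[0.3,0,0]],"dr":[[0,0,0],[0,0,0],[0,0,0],[0,0,0]]}'; python3 avg.py
```

```text
clock: 14.8
position: [0.5018, -0.2146, 0.0544]
ee_rot: [0.054, 0.706, 0.054, -0.705]
contact_force: [-0.2, -0.8, 0.3]
width: 0.0
[ 0.03 -0.23  0.1 ] [0.63 0.63 0.6 ] [ 0.5014 -0.2143  0.0544] 15.3
clock: 15.7
position: [0.5013, -0.2143, 0.0519]
ee_rot: [0.054, 0.705, 0.054, -0.705]
contact_force: [-1.8, 0.7, 5.4]
width: -0.0001
[-1.11  0.59  5.53] [0.46 0.49 0.42] [ 0.5013 -0.2143  0.0519] 16.2
```

```bash
python3 -m creep '{"delta_pos":[[0.1,0,0],[0.2,0,0],[0.2,0,0],[0.2,0,0]],"dr":[[0,0,0],[0,0,0],[0,0,0],[0,0,0]]}'; python3 avg.py
```

```text
clock: 16.6
position: [0.5012, -0.2144, 0.0516]
ee_rot: [0.054, 0.705, 0.054, -0.705]
contact_force: [-4.8, 1.8, 16.7]
width: 0.0002
[-4.25  1.59 16.45] [0.44 0.7  0.24] [ 0.5012 -0.2144  0.0516] 17.1
```

The tag is on its hard stop: 16 N with no further travel, at z ≈ 51.6 mm. Retracting up and back, then checking.

```bash
python3 -m creep '{"delta_pos":[[-1,0,0],[-3,0,0],[-6,0,0],[-10,0,0],[-14,0,0],[-16,2,4],[-17,5,8],[-17,8,12],[-17,11,16],[-17,14,20]],"dr":[[0,0,0],[0,0,0],[0,0,0],[0,0,0],[0,0,0],[0,0,0],[0,0,0],[0,0,0],[0,0,0],[0,0,0]]}'; python3 -m creep '{"delta_pos":[[0,4,4],[0,8,8],[0,8,12],[0,8,12],[0,8,12],[0,8,12]],"dr":[[0,0,0],[0,0,0],[0,0,0],[0,0,0],[0,0,0],[0,0,0]]}'; python3 m.py 2>/dev/null >/dev/null
python3 - <<'E'
from h import *
for n in('top','side'): d=cam(n)
a=cv2.resize(load('top')['pixels'][190:350,200:500],(800,300)); b=cv2.resize(d['pixels'][225:415,225:478],(400,300),interpolation=cv2.INTER_CUBIC);c=cv2.resize(d['pixels'][330:390,310:390],(400,300),interpolation=cv2.INTER_CUBIC); cv2.imwrite('pics/end.png',np.vstack([a,np.hstack([b,c])]))
E
python3 m.py | grep tag; python3 g.py|head -1
```

```text
clock: 18.1
position: [0.3241, -0.3833, 0.2196]
ee_rot: [0.054, 0.705, 0.054, -0.705]
contact_force: [0.7, -0.8, -0.1]
width: 0.0002
clock: 18.7
position: [0.2198, -0.4789, 0.2192]
ee_rot: [0.054, 0.705, 0.054, -0.705]
contact_force: [-0.5, 0.3, -0.4]
width: 0.0
top tag [318.2 305.5] 110 [14 10] [0.465  0.0235 0.068 ]
top tag [373.3 296.3] 113 [14 10] [ 0.483  -0.0952  0.068 ]
top tag [426.3 287.7] 106 [14 10] [ 0.4997 -0.2107  0.068 ]
side tag [268.8 263.8] 91 [12 11] [0.465  0.0218 0.068 ]
side tag [297.3 307.5] 117 [14 14] [ 0.4829 -0.0956  0.068 ]
side tag [332.2 366.4] 151 [16 16] [ 0.4976 -0.2225  0.068 ]
t 18.8 p [ 0.2204 -0.4787  0.2194] F [ 0.56 -1.02  1.11] w -0.0003
```

View pics/end.png

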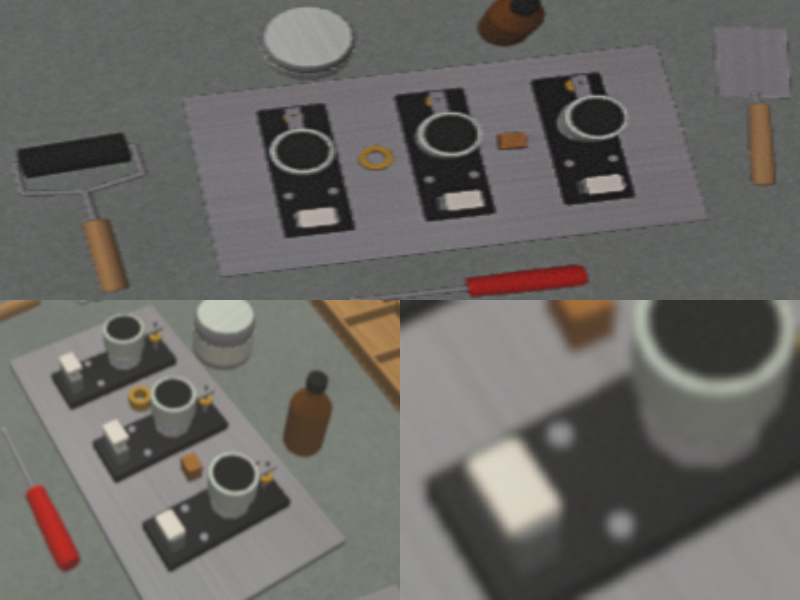

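The final picture shows tag 3 low, at (332,366) in the side view. Tags 1 and 2 have not moved in either view, the props are where they were, and the arm is away. One last height check, then I hand in.

Run:
```python
from h import *
t,s=load('top'),load('side')
for z in(.068,.056,.052,.048): a,b=onz(t,[426.3,287.7],z)[0],onz(s,[332.2,366.4],z)[0]; print(z,a.round(4),b.round(4))
manip.sign_off()
```

```text
0.068 [ 0.4997 -0.2107  0.068 ] [ 0.4976 -0.2225  0.068 ]
0.056 [ 0.5006 -0.2137  0.056 ] [ 0.5001 -0.2164  0.056 ]
0.052 [ 0.5008 -0.2147  0.052 ] [ 0.501  -0.2144  0.052 ]
0.048 [ 0.5011 -0.2157  0.048 ] [ 0.5018 -0.2124  0.048 ]
the job is handed in; nothing more can be done
```

I pressed all three pads, found that pad 3 (plate y = −120 mm) is the softest, pushed its tag fully down, and handed the job in at about 19 s of the 48 s.

| Pad | Deepest press (mm) | Force there (N) | Stiffness (N/mm) |
|---|---|---|---|
| 1 | about 10.8 | 16.3 | about 1.5 |
| 2 | about 11.6 | 9.7 | about 0.69 |
| 3 | about 12.5 | 5.6 | about 0.38 |

- **Tag 3:** it met its hard stop at 16 N with the tip at z = 51.6 mm. Afterwards the two camera views agree on its top at z = 52 mm, to within 0.5 mm.
- **Tags 1 and 2:** neither has moved in either view, and both are still up.
- **Everything else:** the loose things look undisturbed, and the arm finished clear of everything at z = 0.22 m.

No check failed. One reading was unexpected: the force was about 0 N at z = 54.4 mm on the way down on tag 3, so I pressed on until the stop was certain. I did not measure the drag rings; the press depths come from the tool position.

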